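# Clear the foil rewind hub and hold it heavy side down for balancing

### The arm

A 6-joint arm with a two-finger parallel gripper is mounted at the origin on the work surface. World frame = base frame: x ahead of the robot, y to its left, z up, the work surface at z = 0. Lengths are in m, angles in rad, forces in N, time in s.
With the tool pointing down it reaches from about 0.275 to 0.75 m from the base axis. Payload 10.2 kg.
Tool frame: the origin (TCP) lies midway between the tips of the shut fingers; the grasp point (between the pads) lies 19 mm behind it (env.hold_point_z is the distance from the TCP to the grasp point, in m); z points along the fingers, y is the line along which they close (so a half turn about z gives the same grasp; the last joint's range is limited). The gripper opens to 85 mm and grips with 20 to 120 N. Pads are 22 mm wide; open, the fingers measure 114 mm over their backs; the gripper's body (76 mm by 85 mm) begins 54 mm behind the grasp point. The pads swing forward as they close: fully open they stand 13 mm farther back than shut.
Start: joints at [0.996, 0.313, 1.498, -0, 1.331, -0.223], TCP at [0.181, 0.493, 0.231] pointing down, gripper open.
Joint ranges: [-2.94, 2.94], [-0.97, 2.17], [0.19, 2.56], [-1.23, 4.37], [0.02, 3.11], [-2.88, 2.88]. Speed limits (rad/s): [2.39, 2.39, 3.01, 3.14, 3.14, 3.14].

### API

Orientations are given as a unit quaternion [x, y, z, w].
In Python, from bench import env, kinematics, monitor, eyes, job gives the robot as it stands. The module is installed in compiled form; this text tells all that it offers. Calls block until the motion is done:
- env.reach(position, orientation): joint-space move of the TCP to a pose.
- env.movel(position, velocity=0.15, frame=None, guard=None): straight line of the TCP; frame=None keeps the orientation; velocity is the mean speed in m/s. With guard (N) it stops when the force on the tool has changed by that much, and returns True; else False.
- env.set_joints(angles): joint-space move.
- env.release() and env.close_gripper(effort=None): open the fingers fully, or close them until they stop; effort is the grip in N (None keeps the last).
- env.hold(seconds).
- kinematics.ik(position, orientation): joint angles nearest the present ones, or None.
- monitor.sense(): the state.
- eyes.grab_frame(name): name is "side" or "top" or "wrist"; returns a dict with "frame" (400x640x3 uint8, red, green, blue), "mtx" (3x3 intrinsics, pixels), "k1" (the pictures are not rectified: a ray, as slopes to the right and down, at radius r is drawn at 1 + k1 r^2 times it, then the intrinsics apply), "view" (4x4, takes a point from world to camera coordinates). Camera axes: x right, y down, z forward; pixel columns grow to the right and rows downward; lengths in m; the calibration is good to about 2 mm. A picture is of the moment at which its call begins. There is no depth.
A pose or a line that the arm cannot do raises env.MotionError and nothing moves.
- job.hand_in(): hands the job in; it is judged then, once.
The state is a dict: "clock": time; "joints": joint angles; "qvel": joint speeds; "joint_efforts": joint torques, N m; "position": TCP position; "ee_rot": TCP orientation; "contact_force": force on the tool from outside, world axes, zero at the start; "ft_torque": the same for the moment, N m; "finger_gap": opening from 0.0 (shut) to 1.0 (fully open); "gripper_force": force on a finger pad.
Only numpy, scipy, OpenCV 4.12 (cv2) and the standard library are available. Lean on these libraries where they do the work, as an engineer would, in place of code of your own. Each camera call takes 0.05 s, during which the arm holds its last target. There are 200 camera calls.

### The job

Push the red tab of the foil rewind head in until its ejector drives the spent cardboard core off the hub into the blue tray, and let the tab spring back. The bare hub is heavier on one side, which does not show: turn it by hand and feel or watch where it wants to go (the bearing drags, so it stops short of its lowest position, by the same amount from either side), and finish while holding the hub still in your fingers with its heavy side straight down, so that I can fit a balance screw at the top. Leave the other things on the bench where they are.

Things in the scene. Friction and masses are not known exactly. Their poses are not given: they have to be found in the camera images.
- stand: Foil rewind head fixed on the bench: aluminium base plate (x -130 to 205, y +-85, 12 mm thick), blue bearing bracket (x -100 to -70, y +-35, z up to 160, ejector parts to 191 mm), blue tray. Origin on the bench right below the flange's centre. Its x axis runs along the level shaft, from the red tab (-x, robot's side) to core and tray (+x); z up.
- axle (a point): Centre of the hub's white flange, on the shaft's axis, 150 mm above the bench, fixed to the stand. The flange is an upright disc 190 mm across, 14 mm thick, its mid-plane here; its rim can be pinched over the 14 mm. In front (+x) is the core seat, 47 mm across, 46 mm long. The flange has a ring of small balance-screw holes and one red line.
- hub (a joint): Turn of the hub about the stand's +x axis (right-handed), rad, endless; 0 with the red line up. A hidden mass (0.16 to 0.21 kg at 65 mm radius, place unknown) makes one side heavy. Let go, the hub turns slowly, without overswing, towards heavy side down and in 1 to 3 s stops 20 to 30 deg short of it, by the bearing's drag; in that band, and in as much about heavy side up, it stays where left.
- red_line (a point): Point of the red line on the hub's rim, 95 mm from the shaft's axis; turns with the hub. A positive turn carries it from the top towards the stand's -y side. It tells nothing of where the heavy side is.
- ejector (a joint): Ejector slide, m: 0 at rest, 0.050 fully in, moves along the stand's +x; a spring drives it back (3 N at rest, 11 N fully in). Its brass ring, in front of the flange, pushes the core off the end of the seat after about 40 mm.
- push_tab (a point): Point on the rear face (robot's side) of the ejector's upright red tab, 202 mm above the bench, at stand x -162 mm at rest; moves with it. The tab is 34 mm wide, 8 mm thick, from 28 mm below to 12 mm above this point. It is pushed along the stand's +x.
- core: Spent cardboard core, a loose tube 64 mm across outside, 51 mm inside, 45 mm long, 60 g; at the start it hangs on the hub's seat in front of the ejector's ring. Origin at its middle; its own x axis is the tube's axis.
- tray (a point): Middle of the inner floor of the blue catch tray, 15 mm above the bench; the tray is 175 mm along stand x (29 to 204 mm), 170 mm along y, its rim 60 mm above the bench.
- foil_roll: New roll of pink foil, 84 mm across, 60 mm high, standing loose on the bench; to be left alone. Origin at the centre of its underside.
- screw_jar: Small clear jar with black cap, 56 mm across, 62 mm high, loose; to be left alone. Origin at the centre of its underside.
- screwdriver: Screwdriver lying loose on the bench, to be left alone. Origin under its middle, x along it.
- control_box: Aluminium push-button box fixed on the bench, 85 x 190 mm, 81 mm high with its buttons, an obstacle only. Origin at the centre of its underside.
Things that resemble listed ones, but are neither listed nor needed, are in the scene too. What is shaped like the core but yellow is not meant.

How it is judged:
On the way, in this order (a step that is already met when the one before it is completed fails the run):
1. the ejector's tab is pushed most of the way in with the core still on the hub (value of joint ejector above 0.03 m and z of core in the frame of stand above 0.12 m).
2. the core lies in the tray and the tab has sprung back (z of core in the frame of stand below 0.08 m and value of joint ejector below 0.006 m), for 0.2 s.
3. the hub is turned by the fingers (contact force between the fingers and hub above 0.5 N and (velocity of joint hub above 0.05 rad/s or velocity of joint hub below -0.05 rad/s)), for 0.1 s.
At the end, for the whole second after the job is handed in: The fingers hold the hub (more than 1 N), it is at rest with its heavy side within about 13 degrees of straight down, the ejector is back out and the core lies in the tray (all of step 2 and y of slug_c0 in the frame of stand between -0.0145 and 0.0145 m and z of slug_c0 in the frame of stand below 0.1 m and velocity of joint hub between -0.05 and 0.05 rad/s and contact force between the fingers and hub above 1 N and x of core in the frame of stand between 0.029 and 0.204 m and y of core in the frame of stand between -0.085 and 0.085 m); the arm keeps its last pose, push and grip.
It fails at once if the foil roll, the jar or the screwdriver is moved (distance of any of foil_roll, screw_jar, screwdriver from where it was at the start of the episode above 0.02 m).
It also fails if it takes over 72 s, if anything falls off the work surface, if the arm or the gripper's body presses on something with over 40 N, if the wrist force passes 120 N, or if a joint passes its speed limit or range.

## Working session

There is one attempt and no reset: what is moved stays moved. The work goes in short steps, each a Python script; the robot and the scene stay as the last script left them, time stands still between calls to the robot, and variables do not carry over. Pictures are saved under pics/ and viewed, at most 10 in all, crops included, and the job is handed in when it is done.

```bash
mkdir -p pics; cat > h.py <<'E'
import numpy as np, cv2
from bench import env, kinematics, monitor, eyes, job
from scipy.spatial.transform import Rotation as R
def grab(n,save=None):
    f=eyes.grab_frame(n)
    if save: cv2.imwrite(f'pics/{save}.png',f['frame'][:,:,::-1])
    return f
def ray(f,uv):
    K=f['mtx'];d=np.array([(uv[0]-K[0,2])/K[0,0],(uv[1]-K[1,2])/K[1,1]])
    u=d.copy()
    for _ in range(20): u=d/(1+f['k1']*(u@u))
    V=f['view'];Rm=V[:3,:3];o=-Rm.T@V[:3,3]
    v=Rm.T@np.array([u[0],u[1],1]);return o,v/np.linalg.norm(v)
def onz(f,uv,z):
    o,v=ray(f,uv);return o+v*(z-o[2])/v[2]
def tri(f,a,g,b):
    o1,v1=ray(f,a);o2,v2=ray(g,b)
    A=np.array([v1,-v2]).T;s=np.linalg.lstsq(A,o2-o1,rcond=None)[0]
    p,q=o1+s[0]*v1,o2+s[1]*v2;return (p+q)/2,np.linalg.norm(p-q)
def proj(f,P):
    c=f['view'][:3,:3]@np.asarray(P)+f['view'][:3,3];u=c[:2]/c[2];u=u*(1+f['k1']*(u@u))
    return np.array([f['mtx'][0,0]*u[0]+f['mtx'][0,2],f['mtx'][1,1]*u[1]+f['mtx'][1,2]])
E
python3 - <<'E'
from h import *
a=grab('side');b=grab('top')
for n,f in(('side',a),('top',b)):
    cv2.imwrite(f'pics/{n}0.png',f['frame'][:,:,::-1]); V=f['view'];print(n,-V[:3,:3].T@V[:3,3],V[2,:3],f['mtx'][0,0],f['k1'])
s=monitor.sense();print(s['clock'],s['position'],s['ee_rot'])
E
```

```text
side [ 0.49886556 -1.03245567  1.01098137] [ 0.07299931  0.76909783 -0.63494852] 491.24237451987005 -0.12371840332851318
top [ 0.39060308 -0.02487021  1.24420283] [ 0.17163819  0.00378659 -0.98515278] 388.43140831200327 0.011037853748886555
0.1 [0.18080191 0.4926391  0.23077643] [ 1.74997366e-01  9.84568717e-01 -5.57929182e-04 -2.26688803e-04]
```

View pics/side0.png

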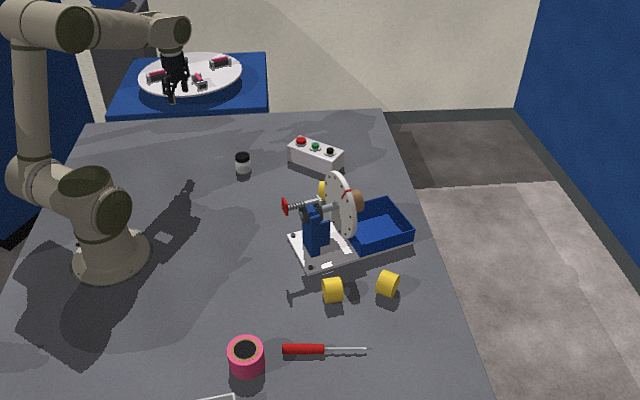

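View pics/top0.png

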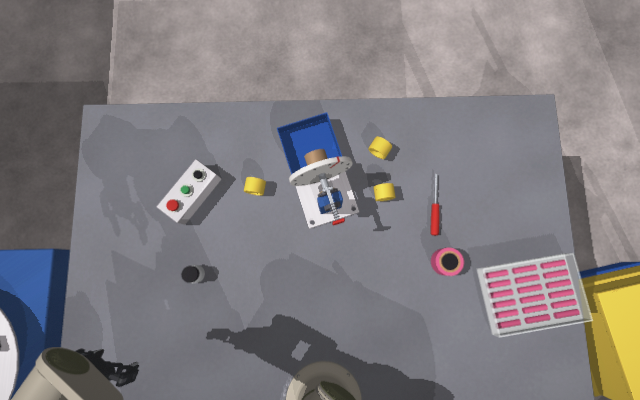

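The side view shows the brown core at (357,200), the red tab at (284,206), the hub flange at (340,205) and the tray at (383,228). In the top view the core is at (316,157), the tab at (337,221) and the tray at (310,140).

- **Could be taken for the core:** the brown tube at top (316,157), and yellow tubes at (255,186), (381,147) and (384,192). I choose the brown one on the hub.
- **Could be taken for the tab:** the red piece at top (337,221), the red button at (173,205), and the screwdriver handle at (435,220). I choose (337,221).

I'll check both in a close crop.

```bash
python3 - <<'E'
import cv2,numpy as np
t=cv2.imread('pics/top0.png')[105:245,265:375];s=cv2.imread('pics/side0.png')[160:290,270:425]
t=cv2.resize(t,None,fx=3.5,fy=3.5,interpolation=cv2.INTER_CUBIC);s=cv2.resize(s,None,fx=2.6,fy=2.6,interpolation=cv2.INTER_CUBIC)
c=np.zeros((max(t.shape[0],s.shape[0]),t.shape[1]+s.shape[1],3),np.uint8);c[:t.shape[0],:t.shape[1]]=t;c[:s.shape[0],t.shape[1]:]=s
cv2.imwrite('pics/crop0.png',c);print(c.shape)
from h import *
T=cv2.imread('pics/top0.png');S=cv2.imread('pics/side0.png')
for n,I in(('top',T),('side',S)):
    h=cv2.cvtColor(I,cv2.COLOR_BGR2HSV)
    for nm,m in(('blue',cv2.inRange(h,(105,120,40),(125,255,255))),('red',cv2.inRange(h,(0,150,90),(6,255,255))|cv2.inRange(h,(174,150,90),(180,255,255)))):
        k,l,st,ce=cv2.connectedComponentsWithStats(m)
        for i in range(1,k):
            if st[i,4]>15 and 255<ce[i,0]<430 and 105<ce[i,1]<270:
                q=cv2.boxPoints(cv2.minAreaRect(np.argwhere(l==i)[:,::-1].astype(np.float32)))
                print(n,nm,st[i],ce[i].round(1),q.round(1).tolist())
E
```

```text
(490, 788, 3)
top blue [ 277  112   65   62 2149] [307.7 139.4] [[276.0, 128.0], [326.70001220703125, 111.0999984741211], [341.70001220703125, 156.10000610351562], [291.0, 173.0]]
top blue [332 191  11  14  88] [337.1 196.6] [[331.1000061035156, 193.3000030517578], [339.5, 190.5], [343.70001220703125, 203.10000610351562], [335.29998779296875, 205.89999389648438]]
top blue [318 195  12  19 133] [322.9 202.8] [[316.0, 198.0], [326.5, 194.5], [331.6000061035156, 209.8000030517578], [321.1000061035156, 213.3000030517578]]
top red [333 218  11   7  40] [338.2 221.2] [[332.1000061035156, 221.3000030517578], [342.8999938964844, 217.6999969482422], [344.0, 221.0], [333.20001220703125, 224.60000610351562]]
side blue [ 348  195   68   62 2554] [380.6 227.2] [[338.70001220703125, 208.60000610351562], [402.8999938964844, 189.10000610351562], [418.1000061035156, 239.10000610351562], [354.0, 258.70001220703125]]
side blue [302 205  28  52 919] [315.  231.8] [[302.0, 205.0], [329.0, 205.0], [329.0, 256.0], [302.0, 256.0]]
side red [297 137   9   6  40] [300.6 139.6] [[297.0, 142.0], [297.0, 137.0], [305.0, 137.0], [305.0, 142.0]]
side red [282 197   6  19  64] [284.1 205.5] [[281.20001220703125, 197.10000610351562], [285.6000061035156, 196.6999969482422], [287.0, 215.0], [282.6000061035156, 215.3000030517578]]
```

View pics/crop0.png

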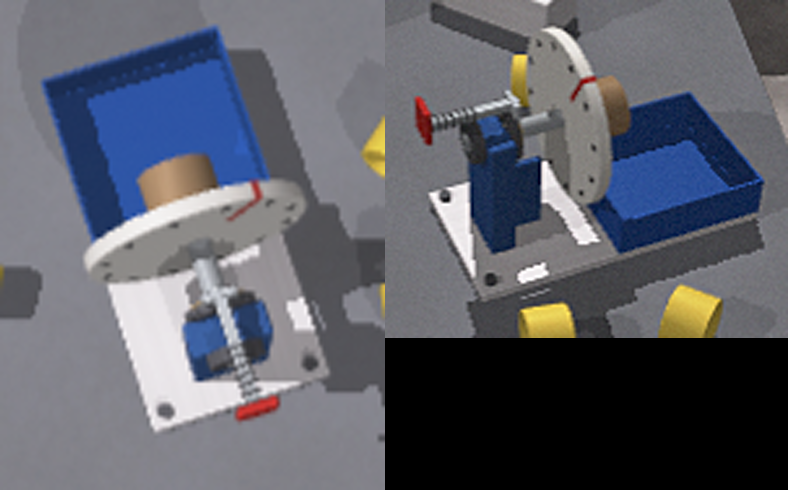

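The crop confirms the brown core on the seat at crop (177,180), and the red tab at crop (258,407) top and (423,120) side. The red line is on the rim at crop (256,185) top and (590,80) side. Next I compute the stand pose and check reach.

```bash
python3 - <<'E'
from h import *
a=grab('side');b=grab('top')
ct=lambda u,v:(265+(u+.5)/3.5-.5,105+(v+.5)/3.5-.5); cs=lambda u,v:(270+(u-385+.5)/2.6-.5,160+(v+.5)/2.6-.5)
P=[];Q=[]
for f,uv,q in[(b,ct(44,82),(204,85,60)),(b,ct(217,28),(204,-85,60)),(b,ct(154,432),(-130,85,12)),(b,ct(330,374),(-130,-85,12)),
 (a,cs(692,94),(204,85,60)),(a,cs(762,182),(204,-85,60)),(a,cs(430,195),(-130,85,12)),(a,cs(484,298),(-130,-85,6))]:
    q=np.array(q)/1e3;P.append(onz(f,uv,q[2])[:2]);Q.append(q[:2])
P=np.array(P);Q=np.array(Q)
r,_=R.align_vectors(np.c_[P-P.mean(0),np.zeros(8)],np.c_[Q-Q.mean(0),np.zeros(8)])
yaw=r.as_rotvec()[2];c,s=np.cos(yaw),np.sin(yaw);M=np.array([[c,-s],[s,c]])
o=P.mean(0)-M@Q.mean(0)
print('origin',o,'yaw',np.degrees(yaw));print(((M@Q.T).T+o-P)*1e3)
tb,e=tri(a,(284.1,205.5),b,(338.2,221.2));print('tab',tb,e,M.T@(tb[:2]-o))
Rl,e=tri(a,cs(592,80),b,ct(257,188));print('line',M.T@(Rl[:2]-o),Rl[2],e)
np.savez('pose.npz',o=o,yaw=yaw)
E
cat >> h.py <<'E'
import os
if os.path.exists('pose.npz'):
    _p=np.load('pose.npz');O=np.r_[_p['o'],0];YAW=float(_p['yaw']);RS=R.from_euler('z',YAW).as_matrix()
W=lambda x,y,z:O+RS@np.array([x,y,z])
def quat(zs,ys):
    zs,ys=np.array(zs,float),np.array(ys,float)
    return R.from_matrix(RS@np.array([np.cross(ys,zs),ys,zs]).T).as_quat()
def rim(deg,rg=.087,sg=1,back=0):
    "TCP pose pinching the rim at deg (about stand +x from top), grasp radius rg, retracted by back"
    t=np.radians(deg);n=np.array([0,-np.sin(t),np.cos(t)])
    return W(*(np.array([0,0,.15])+n*(rg-.019+back))),quat(-n,[sg,0,0])
def line():
    pass
E
python3 - <<'E'
from h import *
for sg in(1,-1):
  for d in range(-120,121,15):
    p,q=rim(d,sg=sg);k=kinematics.ik(p,q);p,q=rim(d,sg=sg,back=.07);k2=kinematics.ik(p,q);print(sg,d,None if k is None else np.round(k,2),k2 is not None)
for sg in(1,-1): print(kinematics.ik(W(-.2,0,.188),quat([0,0,-1],[0,sg,0])))
E
```

```text
origin [ 0.66378287 -0.00925473] yaw 16.64699971153588
[[ 1.93803846  1.00029404]
 [ 2.21813495 -2.729751  ]
 [-0.16327644 -0.63115218]
 [-1.24001541 -1.8457405 ]
 [-1.01276951  3.43987615]
 [ 2.36755614  0.36899309]
 [-2.01805916  3.22773513]
 [-2.08960902 -2.83025472]]
tab [ 0.51247272 -0.05393067  0.19647751] 0.0018415122762501096 [-0.15776693  0.00054301]
line [ 0.00099651 -0.04991174] 0.23578667352656113 0.0013641453789129613
1 -120 [0.23 1.27 1.22 4.34 1.95 0.87] False
1 -105 None False
1 -90 None False
1 -75 None False
1 -60 [ 0.23  0.73  1.32 -1.12  1.29  0.4 ] True
1 -45 [ 0.15  0.64  1.28 -0.84  1.23  0.16] True
1 -30 [ 0.05  0.6   1.22 -0.54  1.24 -0.09] True
1 -15 [-0.07  0.6   1.13 -0.25  1.32 -0.31] True
1 0 [-0.19  0.64  1.03 -0.    1.47 -0.48] True
1 15 [-0.3   0.72  0.92  0.22  1.64 -0.59] True
1 30 [-0.39  0.84  0.8   0.41  1.83 -0.64] True
1 45 [-0.46  0.97  0.68  0.61  2.01 -0.63] True
1 60 [-0.5   1.12  0.56  0.82  2.17 -0.57] False
1 75 [-0.53  1.27  0.46  1.07  2.29 -0.46] False
1 90 [-0.54  1.4   0.38  1.34  2.38 -0.32] False
1 105 [-0.53  1.52  0.36  1.62  2.
[... 187 characters left out ...]
 0.73  1.32 -1.12  1.29 -2.74] True
-1 -45 None False
-1 -30 None False
-1 -15 [-0.07  0.6   1.13 -0.25  1.32  2.83] True
-1 0 [-0.19  0.64  1.03 -0.    1.47  2.66] True
-1 15 [-0.3   0.72  0.92  0.22  1.64  2.55] True
-1 30 [-0.39  0.84  0.8   0.41  1.83  2.5 ] True
-1 45 [-0.46  0.97  0.68  0.61  2.01  2.51] True
-1 60 [-0.5   1.12  0.56  0.82  2.17  2.57] False
-1 75 [-0.53  1.27  0.46  1.07  2.29  2.68] False
-1 90 [-0.54  1.4   0.38  1.34  2.38  2.82] False
-1 105 None False
-1 120 None False
[-3.86409880e-01  2.47837916e-01  1.70248094e+00 -4.44089210e-16
  1.19127379e+00 -2.24775116e+00]
[-3.86409880e-01  2.47837916e-01  1.70248094e+00 -4.44089210e-16
  1.19127379e+00  8.93841491e-01]
```

```bash
python3 - <<'E'
from h import *
q=quat([0,0,-1],[0,-1,0])
env.close_gripper(30)
env.reach(W(-.215,0,.26),q); env.movel(W(-.215,0,.19))
s=monitor.sense();print(s['clock'],s['contact_force'])
hit=env.movel(W(-.145,0,.19),velocity=.04,guard=2.0)
s=monitor.sense();p=RS.T@(s['position']-O);print(hit,p,s['contact_force'],s['clock'])
grab('side','side1')
if hit:
    env.movel(W(p[0]+.047,0,.19),velocity=.06)
    s=monitor.sense();print(RS.T@(s['position']-O),s['contact_force'],s['clock'])
    grab('side','side2')
E
python3 -c "
import cv2,numpy as np
a=[cv2.resize(cv2.imread(f'pics/side{i}.png')[130:290,260:425],None,fx=2.4,fy=2.4) for i in(1,2)];cv2.imwrite('pics/c1.png',np.hstack(a))"
```

```text
3.825 [0.3529026  0.17044561 0.36020159]
True [-1.71511012e-01  1.52508600e-04  1.89562844e-01] [-2.27400493 -1.14279094  1.85993359] 4.9083
[-0.12582684  0.0004194   0.1894389 ] [-10.4335741   -1.59406929   2.85612898] 5.9
```

View pics/c1.png

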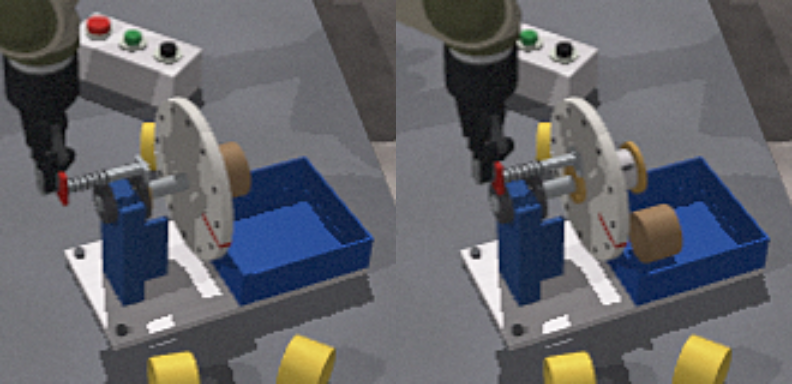

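Left: the tab is touched at crop (62,188) with the core still on the seat. Right: the tab is in and the core has dropped into the tray at crop (657,232). The red line has moved from the upper part to crop (215,232), so the hub turned by itself. Next I retract and measure the hub angle.

```bash
cat >> h.py <<'E'
def line(cam='side',save=None):
    f=grab(cam,save);h=cv2.cvtColor(f['frame'],cv2.COLOR_RGB2HSV)
    m=cv2.inRange(h,(0,110,60),(7,255,255))|cv2.inRange(h,(172,110,60),(180,255,255))
    c=proj(f,W(0,0,.15)).astype(int);out=[]
    for v,u in np.argwhere(m):
        if abs(u-c[0])>90 or abs(v-c[1])>90: continue
        o,d=ray(f,(u,v));o=RS.T@(o-O);d=RS.T@d;p=o+d*(-.007-o[0])/d[0]
        r=np.hypot(p[1],p[2]-.15)
        if .045<r<.094: out.append((np.degrees(np.arctan2(-p[1],p[2]-.15)),r))
    out=np.array(out)
    return (None,0) if len(out)<3 else (round(float(np.median(out[:,0])),1),len(out),out[:,0].std().round(1))
E
python3 - <<'E'
from h import *
env.movel(W(-.20,0,.19),velocity=.1)
print(line('side'),line('top'),line('side'),monitor.sense()['clock'])
env.movel(W(-.20,0,.28),velocity=.2)
p,q=rim(-40,back=.08);env.release();env.reach(p,q)
print(line('side','side3'),line('top','top3'),monitor.sense()['clock'],monitor.sense()['contact_force'])
E
python3 -c "
import cv2,numpy as np
a=[cv2.resize(cv2.imread(f'pics/{i}3.png')[y:y+160,x:x+165],None,fx=2.4,fy=2.4) for i,x,y in(('side',260,130),('top',240,95))];cv2.imwrite('pics/c2.png',np.hstack(a))"
```

```text
(104.9, 9, np.float64(1.2)) (None, 0) (103.0, 11, np.float64(1.3)) 7.0083
(103.0, 11, np.float64(1.3)) (None, 0) 9.4 [-0.20293015 -0.84780325  1.00801551]
```

View pics/c2.png

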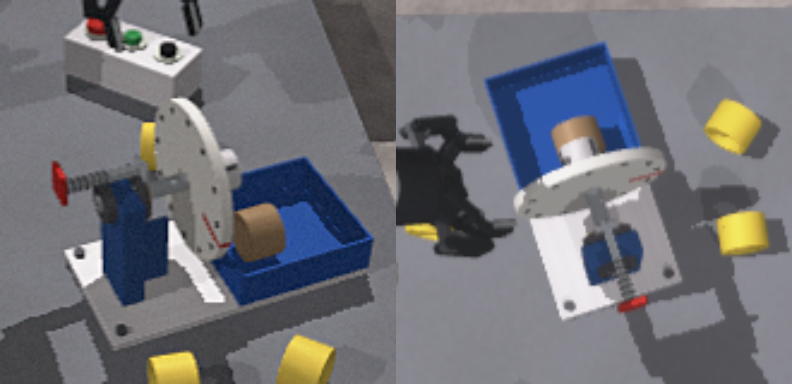

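The core lies in the tray (side crop (258,232)), the tab is back out at (58,183), and the hub rests with its line at about 103°, having rolled in the positive direction. Next I grip the rim, carry it past the bottom and let it roll back from the other side.

```bash
cat >> h.py <<'E'
def swing(a,b,step=10,v=.08):
    for d in np.linspace(a,b,max(2,int(abs(b-a)/step)+1))[1:]:
        p,q=rim(d);env.movel(p,velocity=v,frame=q)
def st():
    s=monitor.sense();print('t',round(s['clock'],2),'F',(RS.T@s['contact_force']).round(1),'gap',round(s['finger_gap'],3),'gf',np.round(s['gripper_force'],1))
E
python3 - <<'E'
from h import *
st();p,q=rim(-40);env.movel(p,velocity=.1,guard=10);st()
env.close_gripper(25);st()
swing(-40,40);st();print(line())
env.release();st()
env.movel(rim(40,back=.05)[0],velocity=.15)
for i in range(8):
    print(round(monitor.sense()['clock'],2),line('side','side4' if i==7 else None));env.hold(.3)
E
```

```text
t 9.4 F [-0.4 -0.8  1. ] gap 0.997 gf 0.0
t 10.35 F [-0.   0.3  0.2] gap 1.002 gf 0.0
t 11.0 F [ 2.9 -0.   0.5] gap 0.156 gf 27.9
t 13.6 F [ 8.3 -1.2 -3.6] gap 0.162 gf 27.5
(-174.4, 8, np.float64(1.3))
t 14.34 F [0.3 0.6 0. ] gap 1.003 gf 0.0
14.82 (163.6, 7, np.float64(1.0))
15.18 (162.8, 8, np.float64(1.1))
15.53 (162.5, 6, np.float64(0.8))
15.88 (162.5, 8, np.float64(1.0))
16.23 (162.2, 9, np.float64(1.2))
16.57 (162.5, 8, np.float64(1.0))
16.93 (162.5, 8, np.float64(1.0))
17.27 (162.2, 9, np.float64(1.2))
```

Resting angles are 103° and 162.4°, so heavy side down is at about 132.7°, with a 29.7° half-gap that fits the stated band. Next I turn back 29.6° and hold.

```bash
python3 - <<'E'
from h import *
p,q=rim(15,back=.05);env.reach(p,q);print(line())
env.movel(rim(15)[0],velocity=.1,guard=10);env.close_gripper(25);print(line());st()
swing(15,-14.6);env.hold(.7);st();print(line('side','side5'),line())
E
python3 -c "
import cv2
cv2.imwrite('pics/c3.png',cv2.resize(cv2.imread('pics/side5.png')[110:290,250:425],None,fx=2.4,fy=2.4))"
```

```text
(162.2, 9, np.float64(1.3))
(162.5, 8, np.float64(1.0))
t 19.45 F [ 5.2 -0.8  1.2] gap 0.154 gf 29.8
t 20.97 F [2.8 6.7 8.3] gap 0.158 gf 32.0
(131.9, 6, np.float64(0.8)) (132.1, 5, np.float64(0.7))
```

View pics/c3.png

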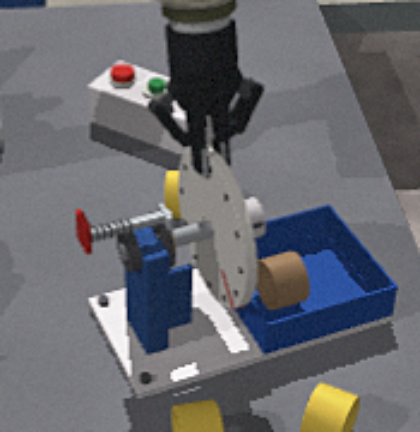

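The fingers hold the rim at crop (205,160) and the line is at about 132°, crop (227,290). The core is in the tray at (283,280) and the tab is out at (82,231).

```bash
python3 -c "
from h import *
print(job.hand_in());st()"
```

```text
the job is handed in; nothing more can be done
None
the job is handed in; nothing more can be done
```

I handed the job in at about 21 s (no verdict came back): the core is in the tray, the tab has sprung back, and the fingers hold the hub at about 132°, within a degree of my 132.7° estimate for heavy side down.

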